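# Swing out the folding arm and hang the clamp plate

## Task

Swing the folding steel arm on the green bench stand out until it rests against its rubber stop, without wrenching it. Then take the clamp plate out of the wooden slot block and hang it by its small upper hole on the arm, pushing it gently over the brass spring clip and in until it bears on the black collar, and let go. Leave everything else where it is.

Things in the scene. Friction and masses are not known exactly. Their poses are not given: they have to be found in the camera images.
- stand: Green steel bench stand, fixed: upright sheet 250 mm wide, 8 mm thick, top edge 135 mm above the table, on a 260 mm wide foot that reaches 28 mm in front of the sheet and 72 mm behind. Origin at table level under the sheet; x = to the rear (away from the robot), y = along the sheet, z = up. Ring adapters hang on two fixed pegs on its face, below the top edge.
- stop_lug (a point): Top of the stop lug (14 x 12 mm, 182 mm high) on the stand's top edge; stand's axes. Its adjusting screw runs along y at 170 mm height: a red rubber pad points to -y, towards the hinge; the screw head ends 14 to 22 mm to the +y side. A heel behind the arm's hinge meets the pad. How far the screw is set in is not given: feel for it.
- swing_root (a point): Point on the vertical hinge pin at the height of the arm's axis, 170 mm above the table. Frame turns with the arm: y from hinge to tip, z up. Folded (start, up to 14 degrees off) the arm lies along the stand's +y; it swings counter-clockwise seen from above, ending 78 to 103 degrees from that line at its stop. Stiff friction, 0.35 N m; it stays where it is left.
- swing_tip (a point): Free end of the swing-out arm, on its axis, 120 mm from swing_root; same axes. The arm is a level round steel bar, 12 mm in diameter, with a conical nose (to 5 mm) over the last 14 mm. The rubber stop is felt as a force rising about 2.6 N per mm at 105 mm from the hinge, on top of 3.3 N of friction; more than about 20 N there wrenches the stop.
- swing_clip (a point): Point on the arm's axis under the summit of the brass spring clip, 84 mm from the hinge; same axes. The clip covers 77 to 100 mm on the bar's top and stands 4.3 mm above the bar, gentle ramp to the tip; 2 to 4 N press it down. Hingeward sits a black collar, 24 mm wide, 12 mm thick, clamped by hand: its face to the tip is 44 to 60 mm from the hinge, where is not given.
- clamp_plate: Loose bright metal plate, 10 mm thick (its x), 46 mm wide (its y), 120 mm tall (its z), about 0.34 kg, standing upright 31 mm deep in the slot block. Origin at the middle of its lower edge. It has a 16 mm through hole 100 mm above the lower edge (see plate_bore) and a 26 mm hole 32 mm above the lower edge; the holes run along x. Front and back are alike.
- plate_bore (a point): Centre of the plate's upper 16 mm hole, half-way through the plate, 20 mm below its top edge and 100 mm above its lower edge; x = the hole's axis, y = across the width, z = up. The plate can be gripped here by its two 46 mm apart side edges; the arm then passes between the fingers.
- slot_block: Fixed wooden block 56 x 84 x 36 mm (x, y, z), origin under its centre, with a slot 31 mm deep that holds the plate upright with about 1 mm play all round; the plate's width lies along its y.
- funnel: Bystander: grey steel funnel, 147 mm wide, 115 mm high, origin under its centre. Loose.
- sample_tin_2: Bystander: grey round sample tin, 71 mm wide, 47 mm high, origin under its centre. Loose.
Mind the look-alikes: they are no part of the job. Leave any blue or turquoise look-alike of the clamp_plate alone.

How it is judged:
On the way:
1. the folding arm has been swung out until it rests against its rubber stop (distance between swing_arm_c2 and stop_pad_c0 below 0.0105 m), for 0.2 s.
At the end, for the whole second after the job is handed in: The arm still rests against its rubber stop (heel within 1.5 mm of the pad, about 4 degrees), the plate hangs on it by its upper hole, upright within 14 degrees, at rest, and lies against the black collar (within about 2 mm) (distance between swing_arm_c2 and stop_pad_c0 below 0.0105 m and distance between plate_bore and set_collar_c0 below 0.0135 m and contact force between clamp_plate and swing_arm above 0.5 N and angle between clamp_plate's own z axis and vertical below 0.25 rad and linear speed of clamp_plate below 0.03 m/s); the robot touches nothing.
It fails at once if the arm is wrenched against its stop (more than about 20 N at its end) (contact force between stop_pad_c0 and swing_arm above 80 N).
It fails at once if the plate is forced against the arm, its clip or its collar with more than 35 N (contact force between clamp_plate and swing_arm above 35 N).
It fails at once if a bystander (funnel or sample tin) is knocked away (distance of any of funnel, sample_tin_2 from where it was at the start of the episode above 0.03 m).
It also fails if it takes over 58 s, if anything falls off the work surface, if the arm or the gripper's body presses on something with over 40 N, if the wrist force passes 120 N, or if a joint passes its speed limit or range.

## Robot

A 6-joint arm with a two-finger parallel gripper is mounted at the origin on a cart in front of the work surface, level with it; the furniture and walls round the work are solid. World frame = base frame: x ahead of the robot, y to its left, z up, the work surface at z = 0. Lengths are in m, angles in rad, forces in N, time in s.
With the tool pointing down it reaches from about 0.35 to 0.975 m from the base axis. Payload 7.1 kg.
Tool frame: the origin (TCP) lies at the very end of the fingers, on their centre line; the grasp point (between the pads) lies arm.grip_point_offset behind it (arm.grip_point_offset is the distance from the TCP to the grasp point, in m); z points along the fingers, y is the line along which they close (so a half turn about z gives the same grasp; the last joint's range is limited). The gripper opens to 88 mm and grips with 3 to 60 N. Pads are 20 mm wide; open, the fingers measure 115 mm over their backs; the gripper's body (75 mm by 178 mm) begins 61 mm behind the grasp point.
Start: joints at [-1.193, 0.423, 1.63, -0, 1.089, -0.019], TCP at [0.242, -0.576, 0.223] pointing down, gripper open.
Joint ranges: [-3, 3], [-0.9, 2.11], [0.09, 2.58], [-1.31, 4.45], [0.11, 2.69], [-2.54, 2.54]. Speed limits (rad/s): [2.39, 2.39, 3.01, 3.14, 3.14, 3.14].

## Interface

Orientations are given as a 3x3 rotation matrix whose columns are the frame's x, y, z axes.
In Python, from workcell import arm gives the robot as it stands. The module is installed in compiled form; this text tells all that it offers.
- The arm moves only by the tool apply_moves, never from a script. Its argument "commands" is a list of rows, each an object with "gripper": the closure, from 0 (fully open) to 1 (shut); "translation": the shift along the tool's x, y, z in m, a list of three; "turn": the turn, a rotation vector about the tool's x, y, z in rad, a list of three. A call has 1 to 5 rows; each row is the pose to reach, as a shift and turn from the pose commanded when the call began, along the tool's axes at that moment; what a row does not reach only later rows make up. A row lasts 1/10 s, in which the tool goes at most 50 mm and 8.59 degrees, less where a joint would pass 70% of its speed; a pose out of reach is approached as far as the arm can. A call with a gripper value outside its range is refused whole. The fingers move at their own pace and stop on an object; "force" is the grip in N (left out, the last holds). Time passes only in rows, so rows that repeat a pose let the fingers close. It gives the time, the measured TCP pose, the force, the opening and the grip force at its end, in the units of the state.
- arm.read_state(): the state, without advancing time (a new reading comes with each control period).
- arm.read_camera(name): name is "scene" or "top" or "wrist"; returns a dict with "image" (480x640x3 uint8, red, green, blue), "camera_matrix" (3x3 intrinsics, pixels), "position" and "orientation" of the camera in the world. Camera axes: x right, y down, z forward; pixel columns grow to the right and rows downward; lengths in m; the calibration is good to about 2 mm. A picture is of the moment at which its call begins. There is no depth.
- arm.close_job(): hands the job in; it is judged then, once.
The state is a dict: "time_s": time; "joint_positions": joint angles; "dq": joint speeds; "joint_efforts": joint torques, N m; "tool_pos": TCP position; "tcp_rot": TCP orientation; "ft_force": force on the tool from outside, world axes, zero at the start; "moment": the same for the moment, N m; "width": finger opening in m; "finger_force": force on a finger pad.
Only numpy, scipy, OpenCV 4.12 (cv2) and the standard library are available. Lean on these libraries where they do the work, as an engineer would, in place of code of your own. Each camera call takes 0.05 s, during which the arm holds its last target. There are 200 camera calls.

## Working session

There is one attempt and no reset: what is moved stays moved. The work goes in short steps, Python scripts to look and compute and a tool call to move; the robot and the scene stay as the last step left them, time stands still between calls to the robot, and variables do not carry over. Pictures are saved under pics/ and viewed, at most 10 in all, crops included, and the job is handed in when it is done.

Besides the shell and the picture viewer there is one more tool, called as name(argument=value, ...) on one line, values as JSON. apply_moves: Moves the arm, as the interface text tells. Its arguments: {"type":"object","properties":{"commands":{"type":"array","items":{"type":"object","properties":{"gripper":{"type":"number"},"translation":{"type":"array","items":{"type":"number"}},"turn":{"type":"array","items":{"type":"number"}}}}},"force":{"type":"number"}},"required":["commands"]}

```bash
mkdir -p pics
cat > h.py <<'E'
import numpy as np, cv2
from workcell import arm
def shot(n,f):
    c=arm.read_camera(n); cv2.imwrite(f'pics/{f}.png',c['image'][:,:,::-1]); np.savez(f'pics/{f}.npz',**{k:c[k] for k in('camera_matrix','position','orientation')}); return c
def P(f):
    d=np.load(f'pics/{f}.npz'); return d['camera_matrix'],d['position'],d['orientation']
def ray(f,u,v):
    K,p,R=P(f); d=R@np.linalg.inv(K)@[u,v,1.]; return p,d/np.linalg.norm(d)
def atz(f,u,v,z):
    p,d=ray(f,u,v); return p+d*(z-p[2])/d[2]
def tri(*obs):
    A=np.zeros((3,3));b=np.zeros(3);rs=[ray(*o) for o in obs]
    for p,d in rs: M=np.eye(3)-np.outer(d,d);A+=M;b+=M@p
    x=np.linalg.solve(A,b); return x,[np.linalg.norm((np.eye(3)-np.outer(d,d))@(x-p)) for p,d in rs]
def proj(f,X):
    K,p,R=P(f); q=K@(R.T@(np.asarray(X)-p)); return q[:2]/q[2]
E
python3 - <<'E'
from h import *
for n in('scene','top','wrist'):
    c=shot(n,n+'0'); print(n,c['camera_matrix'][0],c['position'],c['orientation'].round(3).tolist())
s=arm.read_state();print({k:np.round(v,3).tolist() for k,v in s.items()},arm.grip_point_offset)
E
```

```text
scene [603.86064717   0.         322.59494003] [-0.02373157  0.88015266  1.20456156] [[-0.847, -0.388, 0.363], [-0.531, 0.624, -0.573], [-0.004, -0.678, -0.735]]
top [569.09756487   0.         317.20021586] [0.34857923 0.0194733  1.66040146] [[0.008, -0.994, 0.108], [-1.0, -0.007, 0.009], [-0.008, -0.108, -0.994]]
wrist [406.15542976   0.         320.95569359] [ 0.3181303  -0.54385716  0.38289552] [[0.385, -0.881, -0.276], [-0.923, -0.368, -0.114], [-0.002, 0.298, -0.955]]
{'time_s': 0.15, 'joint_positions': [-1.193, 0.424, 1.63, 0.0, 1.089, -0.019], 'dq': [-0.001, -0.001, -0.004, -0.001, -0.001, 0.0], 'joint_efforts': [0.0, -54.498, -27.392, 0.064, 0.02, -0.0], 'tool_pos': [0.241, -0.576, 0.222], 'tcp_rot': [[0.922, 0.387, -0.0], [0.387, -0.922, 0.001], [0.0, -0.001, -1.0]], 'ft_force': [-0.068, -0.409, 0.13], 'moment': [-0.059, -0.059, -0.014], 'finger_force': 0.0, 'width': 0.088} 0.0187
```

View pics/scene0.png

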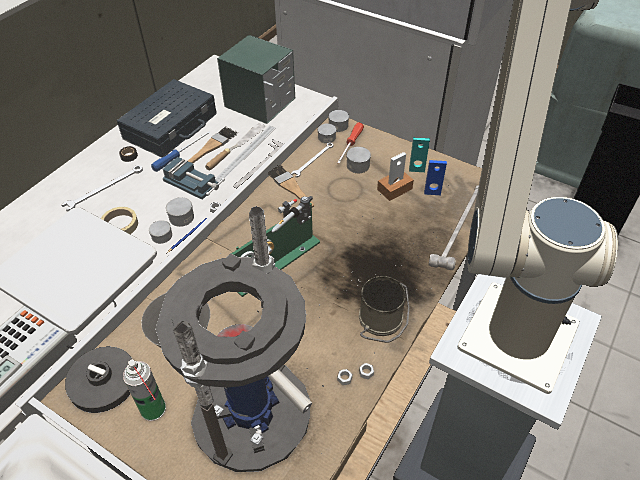

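View pics/top0.png

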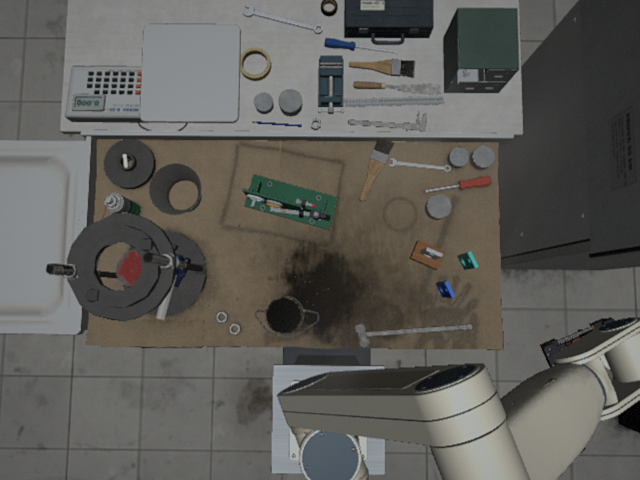

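The scene and top views show the green stand at top (290,203) / scene (285,235), the bright plate in the wooden block at top (427,253) / scene (397,172), a turquoise look-alike at top (468,260) and a blue one at top (446,289). The bright one in the wooden block fits. One enlarged composite will confirm it.

Run:
```python
from h import *
t=cv2.imread('pics/top0.png');s=cv2.imread('pics/scene0.png')
z=lambda im,x,y,w,h:cv2.resize(im[y:y+h,x:x+w],(400,300),interpolation=cv2.INTER_CUBIC)
cv2.imwrite('pics/crop1.png',np.vstack([np.hstack([z(t,235,160,112,84),z(t,395,225,100,75)]),np.hstack([z(s,225,180,112,84),z(s,360,125,100,75)])]))
```

```text
(no output)
```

View pics/crop1.png

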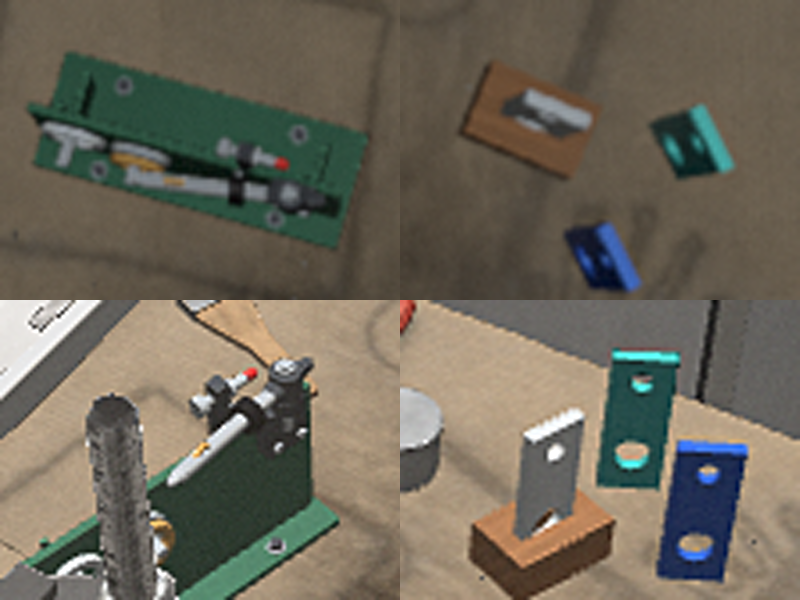

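The crop confirms it: bright plate in the wooden block at top (427,253), look-alikes left alone. The arm's hinge is at crop (290,193), tip at (130,180), the red stop pad at (283,163).

Run:
```python
from h import *
T=lambda u,v:('top0',235+.28*u,160+.28*v)
S=lambda u,v:('scene0',225+.28*u,180+.28*(v-300))
T2=lambda u,v:('top0',395+.25*(u-400),225+.25*v)
S2=lambda u,v:('scene0',360+.25*(u-400),125+.25*(v-300))
for n,a,b in [('hinge',T(290,192),S(292,366)),('tip',T(130,178),S(172,480)),('pad',T(283,163),S(252,372)),('collar',T(237,190),S(262,400)),
 ('clip',T(175,182),S(202,447)),
 ('plL',T2(525,95),S2(525,440)),('plR',T2(590,128),S2(582,412)),('plmid',T2(558,110),S2(553,426))]:
    x,e=tri(a,b);print(n,x.round(4),np.round(e,4))
for n,q in [('blkTL',(490,60)),('blkTR',(603,100)),('blkBR',(570,180)),('blkBL',(462,133))]: print(n,atz(*T2(*q),.036).round(4))
print('stand top edge',atz(*T(30,105),.135),atz(*T(340,200),.135))
print('tin',atz('top0',439,207,.047),'funnel?',atz('top0',285,316,.1),atz('top0',175,190,.1))
```

```text
hinge [0.558  0.0347 0.1851] [0.0019 0.0019]
tip [0.5706 0.1539 0.1755] [0.0001 0.0001]
pad [0.5838 0.0412 0.1709] [0.0004 0.0004]
collar [0.558  0.073  0.1862] [0.0031 0.0031]
clip [0.5685 0.1209 0.1775] [0.001 0.001]
plL [ 0.4765 -0.2617  0.1231] [0.0015 0.0015]
plR [ 0.4548 -0.3043  0.1266] [0.0021 0.0021]
plmid [ 0.4666 -0.2836  0.1239] [0.0016 0.0016]
blkTL [ 0.5073 -0.2536  0.036 ]
blkTR [ 0.4792 -0.3338  0.036 ]
blkBR [ 0.4219 -0.3095  0.036 ]
blkBL [ 0.4548 -0.233   0.036 ]
stand top edge [0.63244238 0.23480417 0.135     ] [ 0.56107052 -0.00183746  0.135     ]
tin [ 0.60155025 -0.31416449  0.047     ] funnel? [0.29095374 0.11883266 0.1       ] [0.63596282 0.43051855 0.1       ]
```

```bash
cat >> h.py <<'E'
from scipy.spatial.transform import Rotation as Ro
def go(xyz,phi,quiet=0):
    s=arm.read_state();R=s['tcp_rot'];c,n=np.cos(phi),np.sin(phi)
    D=np.array([[c,n,0],[n,-c,0],[0,0,-1.]])
    print('tr',(R.T@(np.array(xyz)-s['tool_pos'])).round(4).tolist(),'turn',Ro.from_matrix(R.T@D).as_rotvec().round(4).tolist(),'| t',round(s['time_s'],2),'F',s['ft_force'].round(2).tolist(),'w',round(s['width'],4),'tcp',s['tool_pos'].round(4).tolist())
E
python3 - <<'E'
from h import *
go([.568,.135,.25],1.68)
E
```

```text
tr [0.576, -0.5296, -0.0273] turn [-0.001, -0.0008, -1.2831] | t 0.15 F [-0.07, -0.41, 0.13] w 0.0881 tcp [0.2414, -0.576, 0.2221]
```

apply_moves(commands=[{"gripper": 0.5,"translation": [0.576,-0.53,-0.06],"turn": [0,0,-1.283]},{"gripper": 0.5,"translation": [0.576,-0.53,-0.06],"turn": [0,0,-1.283]},{"gripper": 0.5,"translation": [0.576,-0.53,-0.06],"turn": [0,0,-1.283]},{"gripper": 0.5,"translation": [0.576,-0.53,-0.06],"turn": [0,0,-1.283]},{"gripper": 0.5,"translation": [0.576,-0.53,-0.06],"turn": [0,0,-1.283]}])

```text
time_s: 0.65
tool_pos: [0.3458, -0.348, 0.2418]
tcp_rot: [[0.406, 0.914, -0.0], [0.914, -0.406, 0.0], [0.0, -0.0, -1.0]]
ft_force: [1.1, 0.2, 0.6]
width: 0.0511
finger_force: 0.0
```

Run:
```python
from h import *
go([.568,.135,.28],1.68)
```

```text
tr [0.5316, 0.0068, -0.0381] turn [-0.0001, -0.0002, -0.5276] | t 0.65 F [1.1, 0.2, 0.63] w 0.0511 tcp [0.3458, -0.348, 0.2418]
```

apply_moves(commands=[{"gripper": 0.5,"translation": [0.53,0.007,-0.038],"turn": [0,0,-0.528]},{"gripper": 0.5,"translation": [0.53,0.007,-0.038],"turn": [0,0,-0.528]},{"gripper": 0.5,"translation": [0.53,0.007,-0.038],"turn": [0,0,-0.528]},{"gripper": 0.5,"translation": [0.53,0.007,-0.038],"turn": [0,0,-0.528]},{"gripper": 0.5,"translation": [0.53,0.007,-0.038],"turn": [0,0,-0.528]}])

```text
time_s: 1.15
tool_pos: [0.4515, -0.122, 0.2599]
tcp_rot: [[-0.106, 0.994, 0.0], [0.994, 0.106, -0.0], [-0.0, 0.0, -1.0]]
ft_force: [1.3, -1.0, -0.6]
width: 0.0439
finger_force: 0.0
```

Run:
```python
from h import *
go([.568,.135,.28],1.68)
```

```text
tr [0.2432, 0.1431, -0.0201] turn [0.0002, 0.0001, -0.003] | t 1.15 F [1.31, -0.95, -0.59] w 0.0439 tcp [0.4515, -0.122, 0.2599]
```

apply_moves(commands=[{"gripper": 0.5,"translation": [0.243,0.143,-0.02],"turn": [0,0,0]},{"gripper": 0.5,"translation": [0.243,0.143,-0.02],"turn": [0,0,0]},{"gripper": 0.5,"translation": [0.243,0.143,-0.02],"turn": [0,0,0]},{"gripper": 0.5,"translation": [0.243,0.143,-0.02],"turn": [0,0,0]},{"gripper": 0.5,"translation": [0.243,0.143,-0.02],"turn": [0,0,0]}])

```text
time_s: 1.65
tool_pos: [0.5549, 0.1051, 0.2774]
tcp_rot: [[-0.104, 0.995, -0.0], [0.995, 0.104, -0.0], [-0.0, -0.0, -1.0]]
ft_force: [0.8, -0.7, 0.2]
width: 0.044
finger_force: 0.0
```

Run:
```python
from h import *
shot('wrist','w1')
go([.568,.135,.154],1.68)
for n,X in dict(hinge=[.558,.0347,.17],tip=[.5706,.1539,.17],push=[.568,.135,.17],tcp=arm.read_state()['tool_pos']).items(): print(n,proj('w1',X))
```

```text
tr [0.0226, 0.0119, 0.1244] turn [0.004, -0.0032, -0.0027] | t 1.7 F [1.99, 4.64, 1.26] w 0.0439 tcp [0.5581, 0.1108, 0.2782]
hinge [314.40907784 331.63553536]
tip [351.31354984 172.92669962]
push [343.93733332 200.72271228]
tcp [328.30779439 303.07584142]
```

View pics/w1.png

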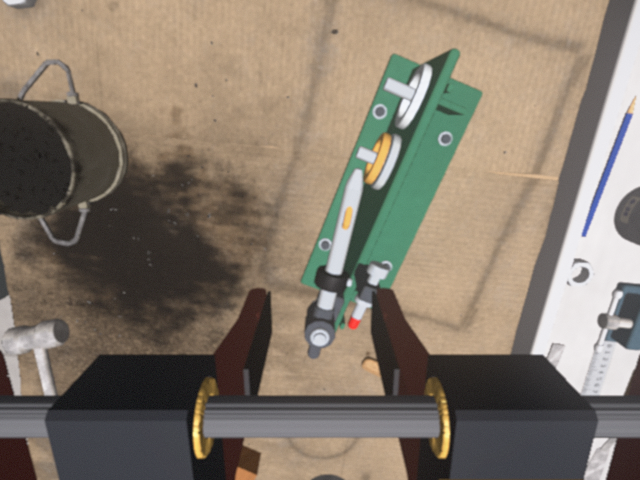

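The wrist view shows the arm from hinge (320,334) via collar (330,278) and clip (348,215) to tip (358,172); stop pad red at (354,323). Straddling is free of obstacles near r=100 mm.

Run:
```python
from h import *
h=atz('w1',320,334,.185);t=atz('w1',358,172,.17);m=atz('w1',343,239,.17);c=atz('w1',348,217,.176)
print(h,t,m,c,np.arctan2(*(t-h)[1::-1]),np.linalg.norm((t-h)[:2]),'tip tri',tri(('w1',358,172),('top0',235+.28*130,160+.28*178),('scene0',273.2,230.4)))
print('hinge tri',tri(('w1',320,334),('top0',315.9,213.8),('scene0',306.8,198.5)))
d=(t-h)/np.linalg.norm((t-h)[:2]);p=h+d*.1;print(p)
go([p[0],p[1],.28],np.arctan2(d[1],d[0])); go([p[0],p[1],.154],np.arctan2(d[1],d[0]))
```

```text
[0.56147269 0.0417896  0.185     ] [0.57489048 0.15495191 0.17      ] [0.57056846 0.10830648 0.17      ] [0.57152318 0.12556722 0.176     ] 1.452776155281613 0.11395501582171874 tip tri (array([0.57209667, 0.15422896, 0.17444808]), [np.float64(0.0026491305261919715), np.float64(0.0012260297648896694), np.float64(0.0015624817041440676)])
hinge tri (array([0.55972124, 0.03580722, 0.18143594]), [np.float64(0.003977075771911629), np.float64(0.0007020557282452698), np.float64(0.004600602766410231)])
[0.57324733 0.14109397 0.17183691]
tr [0.0285, 0.0182, -0.0016] turn [0.0036, -0.0036, 0.2245] | t 1.7 F [1.99, 4.64, 1.26] w 0.0439 tcp [0.5581, 0.1108, 0.2782]
tr [0.0281, 0.0177, 0.1244] turn [0.0036, -0.0036, 0.2245] | t 1.7 F [1.99, 4.64, 1.26] w 0.0439 tcp [0.5581, 0.1108, 0.2782]
```

apply_moves(commands=[{"gripper": 0.5,"translation": [0,0.003,0],"turn": [0,0,0.11]},{"gripper": 0.5,"translation": [0,0.003,0],"turn": [0,0,0.22]},{"gripper": 0.5,"translation": [0,0.003,0],"turn": [0,0,0.22]},{"gripper": 0.5,"translation": [0,0.003,0],"turn": [0,0,0.22]}])

```text
time_s: 2.1
tool_pos: [0.5573, 0.1031, 0.2771]
tcp_rot: [[0.113, 0.994, -0.001], [0.994, -0.113, -0.0], [-0.0, -0.0, -1.0]]
ft_force: [-0.2, 0.5, -0.7]
width: 0.0443
finger_force: 0.0
```

Run:
```python
from h import *
shot('wrist','w2')
go([.571,.1355,.154],1.46)
print(arm.read_state()['joint_positions'])
im=cv2.imread('pics/w2.png')
for X in ([.56,.036,.17],[.572,.154,.17]):
    u=proj('w2',X); print(u); cv2.drawMarker(im,tuple(int(round(a)) for a in u),(0,0,255),0,8,1)
cv2.imwrite('pics/w2c.png',cv2.resize(im[100:400,200:500],(600,600),interpolation=cv2.INTER_CUBIC))
```

```text
tr [0.0338, 0.0099, 0.1232] turn [-0.0003, 0.0001, -0.0029] | t 2.15 F [-0.33, 0.89, -0.13] w 0.0438 tcp [0.5574, 0.103, 0.2772]
[1.61792568e-01 2.78202337e-01 1.70888066e+00 1.64953923e-05
 1.15480094e+00 2.75488160e-01]
[334.15657914 327.30473193]
[333.55197205 165.13355377]
```

View pics/w2c.png

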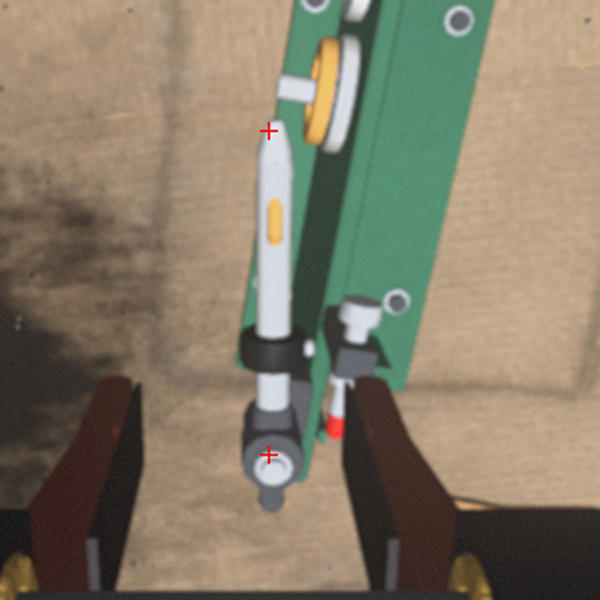

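apply_moves(commands=[{"gripper": 0.5,"translation": [0.034,0.011,0.02],"turn": [0,0,0]},{"gripper": 0.5,"translation": [0.034,0.011,0.05],"turn": [0,0,0]},{"gripper": 0.5,"translation": [0.034,0.011,0.09],"turn": [0,0,0]},{"gripper": 0.5,"translation": [0.034,0.011,0.123],"turn": [0,0,0]},{"gripper": 0.5,"translation": [0.034,0.011,0.123],"turn": [0,0,0]}])

```text
time_s: 2.65
tool_pos: [0.5692, 0.1348, 0.1502]
tcp_rot: [[0.114, 0.993, -0.008], [0.993, -0.114, -0.002], [-0.003, -0.008, -1.0]]
ft_force: [-0.2, 0.3, 0.8]
width: 0.0438
finger_force: 0.0
```

```bash
cat >> h.py <<'E'
H=np.array([.561,.036])
def swing(off,angs,r=.1,z=.154):
    # pose with tool centre 'off' towards push side (-y tool) from the arm axis at given arm angles (deg, world)
    s=arm.read_state();R=s['tcp_rot'];print('t',round(s['time_s'],2),'F',s['ft_force'].round(2),'tcp',s['tool_pos'].round(4),'phi',np.degrees(np.arctan2(R[1,0],R[0,0])).round(2))
    for a in np.radians(angs):
        x=np.array([np.cos(a),np.sin(a)]);y=np.array([np.sin(a),-np.cos(a)])
        p=np.r_[H+r*x-off*y,z];D=np.column_stack([np.r_[x,0],np.r_[y,0],[0,0,-1]])
        print(round(np.degrees(a),1),(R.T@(p-s['tool_pos'])).round(4).tolist(),Ro.from_matrix(R.T@D).as_rotvec().round(3).tolist())
E
python3 - <<'E'
from h import *
swing(.015,[84,88,92,96,100,104])
E
```

```text
t 2.65 F [-0.16  0.27  0.84] tcp [0.5692 0.1348 0.1502] phi 83.43
84.0 [0.0007, -0.0128, -0.0037] [-0.008, 0.003, -0.01]
88.0 [-0.0006, -0.0198, -0.0037] [-0.008, 0.002, -0.08]
92.0 [-0.0025, -0.0266, -0.0036] [-0.008, 0.002, -0.15]
96.0 [-0.0048, -0.0333, -0.0035] [-0.008, 0.002, -0.219]
100.0 [-0.0075, -0.0397, -0.0035] [-0.008, 0.002, -0.289]
104.0 [-0.0107, -0.046, -0.0034] [-0.008, 0.001, -0.359]
```

apply_moves(commands=[{"gripper": 0.5,"translation": [0.0,-0.013,-0.002],"turn": [0,0,-0.01]},{"gripper": 0.5,"translation": [-0.001,-0.02,-0.002],"turn": [0,0,-0.08]},{"gripper": 0.5,"translation": [-0.005,-0.033,-0.002],"turn": [0,0,-0.219]},{"gripper": 0.5,"translation": [-0.008,-0.04,-0.002],"turn": [0,0,-0.289]},{"gripper": 0.5,"translation": [-0.011,-0.046,-0.002],"turn": [0,0,-0.359]}])

```text
time_s: 3.15
tool_pos: [0.527, 0.1309, 0.1595]
tcp_rot: [[-0.244, 0.97, 0.007], [0.97, 0.244, 0.002], [0.0, 0.007, -1.0]]
ft_force: [2.9, 1.6, -2.6]
width: 0.0437
finger_force: 1.9
```

Run:
```python
from h import *
swing(.015,[104,108,113,118,123,128,133])
```

```text
t 3.15 F [ 2.9   1.6  -2.57] tcp [0.527  0.1309 0.1595] phi 104.15
104.0 [-0.0003, -0.005, 0.0055] [0.007, -0.0, 0.003]
108.0 [-0.0016, -0.0119, 0.0055] [0.007, -0.0, -0.067]
113.0 [-0.0039, -0.0204, 0.0054] [0.007, 0.0, -0.154]
118.0 [-0.0069, -0.0287, 0.0053] [0.007, 0.0, -0.242]
123.0 [-0.0106, -0.0367, 0.0053] [0.007, 0.001, -0.329]
128.0 [-0.015, -0.0444, 0.0052] [0.007, 0.001, -0.416]
133.0 [-0.02, -0.0516, 0.0052] [0.007, 0.001, -0.504]
```

apply_moves(commands=[{"gripper": 0.5,"translation": [-0.001,-0.007,0.003],"turn": [0,0,-0.067]},{"gripper": 0.5,"translation": [-0.003,-0.015,0.003],"turn": [0,0,-0.154]},{"gripper": 0.5,"translation": [-0.006,-0.024,0.003],"turn": [0,0,-0.242]},{"gripper": 0.5,"translation": [-0.0095,-0.032,0.003],"turn": [0,0,-0.329]},{"gripper": 0.5,"translation": [-0.014,-0.04,0.003],"turn": [0,0,-0.416]}])

```text
time_s: 3.65
tool_pos: [0.4918, 0.108, 0.1567]
tcp_rot: [[-0.616, 0.788, 0.007], [0.788, 0.616, 0.003], [-0.002, 0.007, -1.0]]
ft_force: [1.8, 4.7, 1.3]
width: 0.0437
finger_force: 2.1
```

Run:
```python
from h import *
swing(.015,[128,132,136,140,144,147])
```

```text
t 3.65 F [1.8  4.68 1.3 ] tcp [0.4918 0.108  0.1567] phi 128.01
128.0 [0.0007, -0.0048, 0.0027] [0.007, 0.002, 0.0]
132.0 [-0.0006, -0.0117, 0.0026] [0.007, 0.002, -0.07]
136.0 [-0.0024, -0.0186, 0.0026] [0.007, 0.003, -0.139]
140.0 [-0.0046, -0.0253, 0.0025] [0.007, 0.003, -0.209]
144.0 [-0.0073, -0.0318, 0.0025] [0.007, 0.003, -0.279]
147.0 [-0.0096, -0.0365, 0.0025] [0.007, 0.003, -0.331]
```

apply_moves(commands=[{"gripper": 0.5,"translation": [-0.001,-0.007,0.002],"turn": [0,0,-0.07]},{"gripper": 0.5,"translation": [-0.003,-0.014,0.002],"turn": [0,0,-0.139]},{"gripper": 0.5,"translation": [-0.005,-0.0205,0.002],"turn": [0,0,-0.209]},{"gripper": 0.5,"translation": [-0.008,-0.027,0.002],"turn": [0,0,-0.279]},{"gripper": 0.5,"translation": [-0.008,-0.027,0.002],"turn": [0,0,-0.279]}])

```text
time_s: 4.15
tool_pos: [0.4745, 0.0842, 0.154]
tcp_rot: [[-0.807, 0.591, 0.005], [0.591, 0.807, 0.001], [-0.003, 0.004, -1.0]]
ft_force: [0.3, -0.1, -0.2]
width: 0.0438
finger_force: 0.2
```

Run:
```python
from h import *
swing(.015,[144,146,148,150,152,156])
```

```text
t 4.15 F [ 0.3  -0.06 -0.18] tcp [0.4745 0.0842 0.154 ] phi 143.8
144.0 [0.0017, -0.0031, 0.0] [0.004, 0.003, -0.004]
146.0 [0.0011, -0.0066, -0.0] [0.004, 0.003, -0.038]
148.0 [0.0004, -0.0101, -0.0] [0.003, 0.003, -0.073]
150.0 [-0.0004, -0.0135, -0.0] [0.003, 0.003, -0.108]
152.0 [-0.0014, -0.0169, -0.0] [0.003, 0.004, -0.143]
156.0 [-0.0037, -0.0236, -0.0001] [0.003, 0.004, -0.213]
```

apply_moves(commands=[{"gripper": 0.5,"translation": [0,-0.002,0],"turn": [0,0,-0.017]},{"gripper": 0.5,"translation": [-0.001,-0.004,0],"turn": [0,0,-0.035]},{"gripper": 0.5,"translation": [-0.001,-0.006,0],"turn": [0,0,-0.052]},{"gripper": 0.5,"translation": [-0.001,-0.007,0],"turn": [0,0,-0.07]},{"gripper": 0.5,"translation": [-0.001,-0.008,0],"turn": [0,0,-0.08]}])

```text
time_s: 4.65
tool_pos: [0.47, 0.077, 0.1514]
tcp_rot: [[-0.852, 0.524, 0.001], [0.524, 0.852, -0.0], [-0.001, 0.0, -1.0]]
ft_force: [3.6, 2.1, 2.1]
width: 0.044
finger_force: 1.7
```

apply_moves(commands=[{"gripper": 0.5,"translation": [0,-0.001,0],"turn": [0,0,-0.01]},{"gripper": 0.5,"translation": [0,-0.002,0],"turn": [0,0,-0.02]},{"gripper": 0.5,"translation": [-0.001,-0.003,0],"turn": [0,0,-0.03]},{"gripper": 0.5,"translation": [-0.001,-0.004,0],"turn": [0,0,-0.04]},{"gripper": 0.5,"translation": [-0.001,-0.005,0],"turn": [0,0,-0.05]}])

```text
time_s: 5.15
tool_pos: [0.4676, 0.0722, 0.1512]
tcp_rot: [[-0.877, 0.481, -0.0], [0.481, 0.877, -0.0], [0.0, -0.0, -1.0]]
ft_force: [3.2, 1.9, 0.1]
width: 0.0444
finger_force: 1.7
```

apply_moves(commands=[{"gripper": 0.5,"translation": [0,-0.001,0],"turn": [0,0,-0.01]},{"gripper": 0.5,"translation": [0,-0.002,0],"turn": [0,0,-0.02]},{"gripper": 0.5,"translation": [-0.001,-0.003,0],"turn": [0,0,-0.03]},{"gripper": 0.5,"translation": [-0.001,-0.004,0],"turn": [0,0,-0.04]},{"gripper": 0.5,"translation": [-0.001,-0.004,0],"turn": [0,0,-0.04]}])

```text
time_s: 5.65
tool_pos: [0.4662, 0.0681, 0.1512]
tcp_rot: [[-0.895, 0.446, -0.001], [0.446, 0.895, -0.0], [0.001, -0.001, -1.0]]
ft_force: [-0.3, 3.6, 0.2]
width: 0.0442
finger_force: 1.3
```

apply_moves(commands=[{"gripper": 0.5,"translation": [0,-0.001,0],"turn": [0,0,-0.01]},{"gripper": 0.5,"translation": [0,-0.002,0],"turn": [0,0,-0.02]},{"gripper": 0.5,"translation": [-0.001,-0.003,0],"turn": [0,0,-0.03]},{"gripper": 0.5,"translation": [-0.001,-0.004,0],"turn": [0,0,-0.04]},{"gripper": 0.5,"translation": [-0.001,-0.004,0],"turn": [0,0,-0.04]}])

```text
time_s: 6.15
tool_pos: [0.4655, 0.0641, 0.1512]
tcp_rot: [[-0.912, 0.41, -0.001], [0.41, 0.912, -0.0], [0.001, -0.0, -1.0]]
ft_force: [-0.5, 3.2, -0.3]
width: 0.0437
finger_force: 1.4
```

apply_moves(commands=[{"gripper": 0.5,"translation": [0,-0.001,0],"turn": [0,0,-0.01]},{"gripper": 0.5,"translation": [0,-0.002,0],"turn": [0,0,-0.02]},{"gripper": 0.5,"translation": [0,-0.003,0],"turn": [0,0,-0.03]},{"gripper": 0.5,"translation": [-0.001,-0.004,0],"turn": [0,0,-0.04]},{"gripper": 0.5,"translation": [-0.001,-0.004,0],"turn": [0,0,-0.04]}])

```text
time_s: 6.65
tool_pos: [0.465, 0.06, 0.1514]
tcp_rot: [[-0.928, 0.373, -0.0], [0.373, 0.928, -0.0], [0.0, -0.0, -1.0]]
ft_force: [-0.7, 4.2, -0.0]
width: 0.0441
finger_force: 1.2
```

apply_moves(commands=[{"gripper": 0.5,"translation": [0,-0.001,0],"turn": [0,0,-0.01]},{"gripper": 0.5,"translation": [0,-0.002,0],"turn": [0,0,-0.02]},{"gripper": 0.5,"translation": [0,-0.003,0],"turn": [0,0,-0.03]},{"gripper": 0.5,"translation": [0,-0.004,0],"turn": [0,0,-0.04]},{"gripper": 0.5,"translation": [0,-0.004,0],"turn": [0,0,-0.04]}])

```text
time_s: 7.15
tool_pos: [0.4641, 0.0563, 0.1515]
tcp_rot: [[-0.942, 0.336, 0.001], [0.336, 0.942, -0.0], [-0.001, 0.0, -1.0]]
ft_force: [1.8, 2.6, -1.8]
width: 0.0439
finger_force: 1.3
```

apply_moves(commands=[{"gripper": 0.5,"translation": [0,-0.001,0],"turn": [0,0,-0.01]},{"gripper": 0.5,"translation": [0,-0.002,0],"turn": [0,0,-0.02]},{"gripper": 0.5,"translation": [0,-0.003,0],"turn": [0,0,-0.03]},{"gripper": 0.5,"translation": [0,-0.003,0],"turn": [0,0,-0.03]}])

```text
time_s: 7.55
tool_pos: [0.463, 0.0535, 0.1516]
tcp_rot: [[-0.952, 0.307, 0.001], [0.307, 0.952, -0.0], [-0.001, 0.0, -1.0]]
ft_force: [2.6, 2.9, 0.7]
width: 0.0436
finger_force: 1.4
```

apply_moves(commands=[{"gripper": 0.5,"translation": [0,-0.001,0],"turn": [0,0,-0.01]},{"gripper": 0.5,"translation": [0,-0.002,0],"turn": [0,0,-0.02]},{"gripper": 0.5,"translation": [0,-0.003,0],"turn": [0,0,-0.03]},{"gripper": 0.5,"translation": [0,-0.004,0],"turn": [0,0,-0.04]},{"gripper": 0.5,"translation": [0,-0.004,0],"turn": [0,0,-0.04]}])

```text
time_s: 8.05
tool_pos: [0.4613, 0.0497, 0.1514]
tcp_rot: [[-0.963, 0.269, -0.0], [0.269, 0.963, -0.0], [0.0, -0.0, -1.0]]
ft_force: [3.2, 1.5, 1.0]
width: 0.0442
finger_force: 1.4
```

apply_moves(commands=[{"gripper": 0.5,"translation": [0,-0.001,0],"turn": [0,0,-0.01]},{"gripper": 0.5,"translation": [0,-0.002,0],"turn": [0,0,-0.02]},{"gripper": 0.5,"translation": [0,-0.003,0],"turn": [0,0,-0.03]},{"gripper": 0.5,"translation": [0,-0.003,0],"turn": [0,0,-0.03]}])

```text
time_s: 8.45
tool_pos: [0.4605, 0.0468, 0.1513]
tcp_rot: [[-0.971, 0.24, -0.0], [0.24, 0.971, -0.0], [0.0, -0.0, -1.0]]
ft_force: [2.6, 2.0, 0.9]
width: 0.0437
finger_force: 1.4
```

apply_moves(commands=[{"gripper": 0.5,"translation": [0,-0.001,0],"turn": [0,0,-0.01]},{"gripper": 0.5,"translation": [0,-0.002,0],"turn": [0,0,-0.02]},{"gripper": 0.5,"translation": [0,-0.003,0],"turn": [0,0,-0.03]},{"gripper": 0.5,"translation": [0,-0.004,0],"turn": [0,0,-0.04]},{"gripper": 0.5,"translation": [0,-0.004,0],"turn": [0,0,-0.04]}])

```text
time_s: 8.95
tool_pos: [0.4595, 0.0429, 0.1513]
tcp_rot: [[-0.98, 0.201, -0.0], [0.201, 0.98, -0.0], [0.0, -0.0, -1.0]]
ft_force: [2.3, 2.9, 0.6]
width: 0.0436
finger_force: 1.3
```

apply_moves(commands=[{"gripper": 0.5,"translation": [0,-0.001,0],"turn": [0,0,-0.01]},{"gripper": 0.5,"translation": [0,-0.002,0],"turn": [0,0,-0.02]},{"gripper": 0.5,"translation": [0,-0.003,0],"turn": [0,0,-0.03]},{"gripper": 0.5,"translation": [0,-0.003,0],"turn": [0,0,-0.03]}])

```text
time_s: 9.35
tool_pos: [0.4589, 0.04, 0.1513]
tcp_rot: [[-0.985, 0.172, -0.0], [0.172, 0.985, -0.0], [0.0, -0.0, -1.0]]
ft_force: [0.9, 2.6, 0.2]
width: 0.044
finger_force: 1.3
```

apply_moves(commands=[{"gripper": 0.5,"translation": [0,-0.001,0],"turn": [0,0,-0.01]},{"gripper": 0.5,"translation": [0,-0.002,0],"turn": [0,0,-0.02]},{"gripper": 0.5,"translation": [0,-0.003,0],"turn": [0,0,-0.03]},{"gripper": 0.5,"translation": [0,-0.004,0],"turn": [0,0,-0.04]},{"gripper": 0.5,"translation": [0,-0.004,0],"turn": [0,0,-0.04]}])

```text
time_s: 9.85
tool_pos: [0.4583, 0.0361, 0.1514]
tcp_rot: [[-0.991, 0.132, -0.0], [0.132, 0.991, -0.0], [0.0, -0.0, -1.0]]
ft_force: [2.8, 1.9, -0.5]
width: 0.0438
finger_force: 1.4
```

apply_moves(commands=[{"gripper": 0.5,"translation": [0,-0.001,0],"turn": [0,0,-0.01]},{"gripper": 0.5,"translation": [0,-0.002,0],"turn": [0,0,-0.02]},{"gripper": 0.5,"translation": [0,-0.003,0],"turn": [0,0,-0.03]},{"gripper": 0.5,"translation": [0,-0.003,0],"turn": [0,0,-0.03]}])

```text
time_s: 10.25
tool_pos: [0.4582, 0.0333, 0.1514]
tcp_rot: [[-0.995, 0.102, 0.0], [0.102, 0.995, 0.0], [-0.0, 0.0, -1.0]]
ft_force: [3.0, 3.9, -1.3]
width: 0.0439
finger_force: 2.1
```

apply_moves(commands=[{"gripper": 0.5,"translation": [0,-0.001,0],"turn": [0,0,-0.005]},{"gripper": 0.5,"translation": [0,-0.0015,0],"turn": [0,0,-0.01]},{"gripper": 0.5,"translation": [0,-0.0015,0],"turn": [0,0,-0.01]}])

```text
time_s: 10.55
tool_pos: [0.4582, 0.032, 0.1514]
tcp_rot: [[-0.996, 0.092, 0.001], [0.092, 0.996, 0.001], [-0.001, 0.001, -1.0]]
ft_force: [3.3, 5.7, -1.7]
width: 0.0438
finger_force: 2.7
```

apply_moves(commands=[{"gripper": 0.5,"translation": [0,-0.001,0],"turn": [0,0,0]},{"gripper": 0.5,"translation": [0,-0.0015,0],"turn": [0,0,0]},{"gripper": 0.5,"translation": [0,-0.0015,0],"turn": [0,0,0]}])

```text
time_s: 10.85
tool_pos: [0.458, 0.0306, 0.1514]
tcp_rot: [[-0.996, 0.093, 0.001], [0.093, 0.996, 0.001], [-0.001, 0.001, -1.0]]
ft_force: [4.4, 6.8, -1.3]
width: 0.044
finger_force: 3.3
```

apply_moves(commands=[{"gripper": 0.5,"translation": [0,-0.001,0],"turn": [0,0,0]},{"gripper": 0.5,"translation": [0,-0.0015,0],"turn": [0,0,0]},{"gripper": 0.5,"translation": [0,-0.0015,0],"turn": [0,0,0]}])

```text
time_s: 11.15
tool_pos: [0.4579, 0.0293, 0.1514]
tcp_rot: [[-0.996, 0.093, 0.001], [0.093, 0.996, 0.001], [-0.001, 0.001, -1.0]]
ft_force: [3.1, 7.9, -1.1]
width: 0.0439
finger_force: 3.9
```

apply_moves(commands=[{"gripper": 0.5,"translation": [0,0.008,0],"turn": [0,0,0]},{"gripper": 0.5,"translation": [0,0.016,0],"turn": [0,0,0]},{"gripper": 0.2,"translation": [0.01,0.016,-0.05],"turn": [0,0,0]},{"gripper": 0.2,"translation": [0.02,0.016,-0.1],"turn": [0,0,0]},{"gripper": 0.2,"translation": [0.02,0.016,-0.12],"turn": [0,0,0]}])

```text
time_s: 11.65
tool_pos: [0.4389, 0.0469, 0.2744]
tcp_rot: [[-0.996, 0.092, 0.002], [0.092, 0.996, -0.0], [-0.002, -0.0, -1.0]]
ft_force: [0.1, 0.3, 0.0]
width: 0.0644
finger_force: 0.0
```

apply_moves(commands=[{"gripper": 0.0,"translation": [0.0,0,0],"turn": [0,0,0]},{"gripper": 0.0,"translation": [0,0,0],"turn": [0,0,0]}])

```text
time_s: 11.85
tool_pos: [0.4386, 0.0467, 0.271]
tcp_rot: [[-0.996, 0.092, -0.0], [0.092, 0.996, -0.0], [0.0, -0.0, -1.0]]
ft_force: [0.6, 0.3, -0.4]
width: 0.08
finger_force: 0.0
```

Run:
```python
from h import *
shot('wrist','w3');shot('top','t3');shot('scene','s3')
go([.4,.0,.3],3.0)
im=cv2.imread('pics/w3.png');t=cv2.imread('pics/t3.png');s=cv2.imread('pics/s3.png')
z=lambda im,x,y,w,h,W,Hh:cv2.resize(im[y:y+h,x:x+w],(W,Hh),interpolation=cv2.INTER_CUBIC)
h=H
for X in ([.561,.036,.17],): print(proj('w3',X),proj('t3',X),proj('s3',X))
cv2.imwrite('pics/c3.png',np.hstack([z(im,240,200,160,240,400,600),np.vstack([z(t,265,185,80,60,400,300),z(s,230,180,112,84,400,300)])]))
```

```text
tr [0.0337, -0.0498, -0.0301] turn [-0.0008, -0.0032, 0.0489] | t 12.0 F [0.49, -0.57, 0.34] w 0.0873 tcp [0.438, 0.0465, 0.2698]
[321.41360718 395.39976368] [316.08325949 214.09888372] [304.77254544 202.67240812]
```

View pics/c3.png

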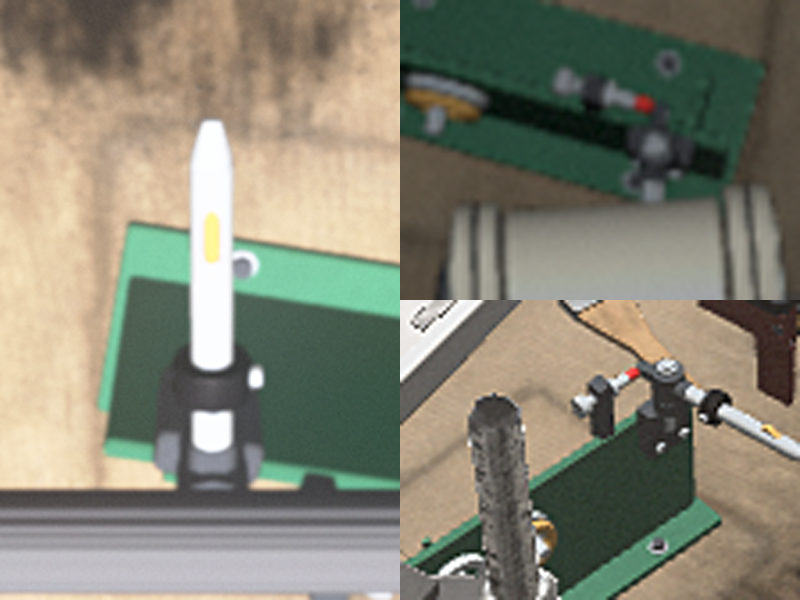

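The view shows the arm swung out, heel against the red pad (top crop 650,108), tip at wrist (324,248), collar face at (325,347).

Run:
```python
from h import *
tip=atz('w3',324,248,.17);b=atz('w3',324.4,376,.176);col=atz('w3',324.6,346.8,.176);clip=atz('w3',324.6,200+238*.4,.178)
print(tip,b,col,clip)
d=b-tip;a=np.arctan2(-d[1],-d[0]);print('arm angle',np.degrees(a),'col from tip',np.hypot(*(col-tip)[:2]),'clip mid from tip',np.hypot(*(clip-tip)[:2]))
v=tip[:2]-H;print('from H',np.degrees(np.arctan2(v[1],v[0])),np.hypot(*v))
# plate approach for a wrist look
go([.466+.03,-.2825-.0,.27],np.pi-.38)
```

```text
[0.44280713 0.04880636 0.17      ] [0.53963648 0.0401973  0.176     ] [0.51524857 0.04256607 0.176     ] [0.47401168 0.04630388 0.178     ]
arm angle 174.91921639939056 col from tip 0.07270972852315305 clip mid from tip 0.03130473399560739
from H 173.81604783165207 0.11888464227565931
tr [-0.0881, -0.3222, -0.0003] turn [-0.0012, -0.0031, 0.2873] | t 12.0 F [0.49, -0.57, 0.34] w 0.0873 tcp [0.438, 0.0465, 0.2698]
```

apply_moves(commands=[{"gripper": 0.0,"translation": [-0.06,-0.322,0],"turn": [0,0,0.287]},{"gripper": 0.0,"translation": [-0.06,-0.322,0],"turn": [0,0,0.287]},{"gripper": 0.0,"translation": [-0.06,-0.322,0],"turn": [0,0,0.287]},{"gripper": 0.0,"translation": [-0.06,-0.322,0],"turn": [0,0,0.287]},{"gripper": 0.0,"translation": [-0.06,-0.322,0],"turn": [0,0,0.287]}])

```text
time_s: 12.5
tool_pos: [0.4611, -0.2042, 0.2699]
tcp_rot: [[-0.929, 0.371, -0.002], [0.371, 0.929, 0.001], [0.003, 0.0, -1.0]]
ft_force: [0.7, 0.3, -0.1]
width: 0.0879
finger_force: 0.0
```

apply_moves(commands=[{"gripper": 0.0,"translation": [0.02,-0.11,0],"turn": [0,0,0]},{"gripper": 0.0,"translation": [0.02,-0.11,0],"turn": [0,0,0]},{"gripper": 0.0,"translation": [0.02,-0.11,0],"turn": [0,0,0]},{"gripper": 0.0,"translation": [0.02,-0.11,0],"turn": [0,0,0]}])

```text
time_s: 12.9
tool_pos: [0.4013, -0.2981, 0.27]
tcp_rot: [[-0.927, 0.374, -0.002], [0.374, 0.927, 0.002], [0.002, 0.001, -1.0]]
ft_force: [-0.2, -0.6, -0.4]
width: 0.0875
finger_force: 0.0
```

Run:
```python
from h import *
shot('wrist','w4')
go([.466,-.2825,.0863],np.pi-.38)
im=cv2.imread('pics/w4.png')
for X in ([.466,-.2825,.125],): print(proj('w4',X))
cv2.imwrite('pics/c4.png',cv2.resize(im[230:430,220:420],(600,600),interpolation=cv2.INTER_CUBIC))
```

```text
tr [-0.0542, 0.0371, 0.1839] turn [0.001, -0.002, -0.0019] | t 12.95 F [0.69, 0.93, -0.72] w 0.088 tcp [0.4021, -0.297, 0.2703]
[367.2313686  290.11670382]
```

View pics/c4.png

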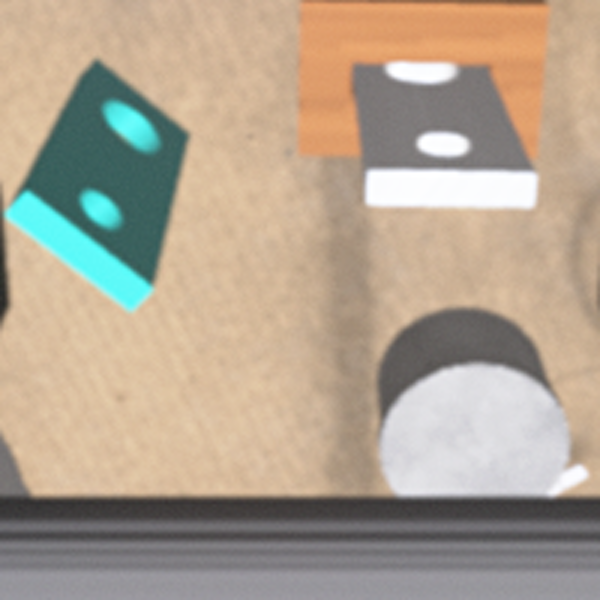

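The bright plate's top face is seen at crop corners (367,170),(537,172),(537,208),(366,206), i.e. wrist about (370.6,293); turquoise one to the left stays alone.

Run:
```python
from h import *
C=np.array([atz('w4',220+u/3,230+v/3,.125) for u,v in[(367,170),(537,172),(537,208),(366,206)]])
m=C.mean(0);print(m,np.linalg.norm(np.diff(C,axis=0),axis=1))
d=C[1]+C[2]-C[0]-C[3];th=np.arctan2(d[1],d[0]);print('y dir',np.degrees(th))
print('tri',tri(('w4',220+452/3,230+189/3),('top0',395+.25*158,225+.25*110),('scene0',360+.25*153,125+.25*126)))
print(atz('w4',220+300/3,230+157/3,.036),atz('w4',220+540/3,230+157/3,.036))
go([m[0],m[1],.0863],th+np.pi/2)
```

```text
[ 0.46947921 -0.28083456  0.125     ] [0.04634027 0.0107565  0.0470607 ]
y dir 67.19464698358726
tri (array([ 0.46671501, -0.28163391,  0.12702449]), [np.float64(0.0019124424813964037), np.float64(0.002709524418377218), np.float64(0.001387847998969784)])
[ 0.4798015  -0.32992514  0.036     ] [ 0.51139438 -0.25200907  0.036     ]
tr [-0.0568, 0.0399, 0.1839] turn [0.001, -0.002, 0.0161] | t 12.95 F [0.69, 0.93, -0.72] w 0.088 tcp [0.4021, -0.297, 0.2703]
```

apply_moves(commands=[{"gripper": 0.0,"translation": [-0.0555,0.039,0.0],"turn": [0,0,0.015]},{"gripper": 0.0,"translation": [-0.0555,0.039,0.02],"turn": [0,0,0.015]},{"gripper": 0.0,"translation": [-0.0555,0.039,0.06],"turn": [0,0,0.015]},{"gripper": 0.0,"translation": [-0.0555,0.039,0.1],"turn": [0,0,0.015]},{"gripper": 0.0,"translation": [-0.0555,0.039,0.12],"turn": [0,0,0.015]}])

```text
time_s: 13.45
tool_pos: [0.468, -0.2781, 0.1478]
tcp_rot: [[-0.924, 0.382, -0.004], [0.382, 0.924, 0.003], [0.005, 0.001, -1.0]]
ft_force: [-0.7, -0.1, 0.2]
width: 0.0877
finger_force: 0.0
```

Run:
```python
from h import *
go([.4685,-.281,.0863],np.radians(157.4))
```

```text
tr [-0.0018, -0.0025, 0.0615] turn [0.0012, -0.0049, 0.0025] | t 13.45 F [-0.72, -0.12, 0.24] w 0.0877 tcp [0.468, -0.2781, 0.1478]
```

apply_moves(commands=[{"gripper": 0.0,"translation": [-0.001,-0.0025,0.03],"turn": [0,0,0]},{"gripper": 0.0,"translation": [-0.001,-0.0025,0.055],"turn": [0,0,0]},{"gripper": 0.0,"translation": [-0.001,-0.0025,0.0615],"turn": [0,0,0]},{"gripper": 0.0,"translation": [-0.001,-0.0025,0.0615],"turn": [0,0,0]}])

```text
time_s: 13.85
tool_pos: [0.4686, -0.2825, 0.0889]
tcp_rot: [[-0.924, 0.383, -0.002], [0.383, 0.924, 0.002], [0.003, 0.001, -1.0]]
ft_force: [-0.2, -0.8, 0.5]
width: 0.0875
finger_force: 0.0
```

apply_moves(commands=[{"gripper": 1.0,"translation": [0,0,0],"turn": [0,0,0]},{"gripper": 1.0,"translation": [0,0,0],"turn": [0,0,0]},{"gripper": 1.0,"translation": [0,0,0],"turn": [0,0,0]},{"gripper": 1.0,"translation": [0,0,0],"turn": [0,0,0]},{"gripper": 1.0,"translation": [0,0,0],"turn": [0,0,0]}], force=10)

```text
time_s: 14.35
tool_pos: [0.4687, -0.2844, 0.0904]
tcp_rot: [[-0.923, 0.385, 0.001], [0.385, 0.923, -0.0], [-0.001, -0.0, -1.0]]
ft_force: [-0.1, 0.4, 0.8]
width: 0.0512
finger_force: 0.0
```

apply_moves(commands=[{"gripper": 1.0,"translation": [0,0,0],"turn": [0,0,0]},{"gripper": 1.0,"translation": [0,0,0],"turn": [0,0,0]}], force=30)

```text
time_s: 14.55
tool_pos: [0.4687, -0.2842, 0.0901]
tcp_rot: [[-0.923, 0.385, 0.0], [0.385, 0.923, 0.0], [-0.0, 0.0, -1.0]]
ft_force: [0.6, 2.4, 3.2]
width: 0.046
finger_force: 29.9
```

apply_moves(commands=[{"gripper": 1.0,"translation": [0,0,-0.008],"turn": [0,0,0]},{"gripper": 1.0,"translation": [0,0,-0.02],"turn": [0,0,0]},{"gripper": 1.0,"translation": [0,0,-0.035],"turn": [0,0,0]},{"gripper": 1.0,"translation": [0,0,-0.055],"turn": [0,0,0]},{"gripper": 1.0,"translation": [0,0,-0.08],"turn": [0,0,0]}])

```text
time_s: 15.05
tool_pos: [0.4676, -0.2838, 0.1704]
tcp_rot: [[-0.923, 0.385, -0.002], [0.385, 0.923, 0.001], [0.002, 0.0, -1.0]]
ft_force: [0.3, -0.3, -5.1]
width: 0.0461
finger_force: 29.8
```

Run:
```python
from h import *
go([.38,-.1,.2],np.radians(174.5))
```

```text
tr [0.1516, 0.136, -0.0292] turn [0.0005, -0.0022, -0.2988] | t 15.05 F [0.3, -0.3, -5.1] w 0.0461 tcp [0.4676, -0.2838, 0.1704]
```

apply_moves(commands=[{"gripper": 1.0,"translation": [0.17,0.29,-0.03],"turn": [0,0,-0.3]},{"gripper": 1.0,"translation": [0.17,0.29,-0.03],"turn": [0,0,-0.3]},{"gripper": 1.0,"translation": [0.17,0.29,-0.03],"turn": [0,0,-0.3]},{"gripper": 1.0,"translation": [0.17,0.29,-0.03],"turn": [0,0,-0.3]},{"gripper": 1.0,"translation": [0.17,0.29,-0.03],"turn": [0,0,-0.3]}])

```text
time_s: 15.55
tool_pos: [0.4341, -0.0359, 0.1929]
tcp_rot: [[-0.995, 0.095, 0.0], [0.095, 0.995, -0.0], [-0.0, -0.0, -1.0]]
ft_force: [0.5, -0.1, -4.8]
width: 0.0459
finger_force: 30.0
```

Run:
```python
from h import *
go([.405,.0515,.16],np.radians(174.7))
```

```text
tr [0.0373, 0.0843, 0.0329] turn [-0.0001, 0.0004, -0.003] | t 15.55 F [0.47, -0.08, -4.83] w 0.0459 tcp [0.4341, -0.0359, 0.1929]
```

apply_moves(commands=[{"gripper": 1.0,"translation": [0.037,0.02,0.0],"turn": [0,0,0]},{"gripper": 1.0,"translation": [0.037,0.055,0.01],"turn": [0,0,0]},{"gripper": 1.0,"translation": [0.037,0.084,0.025],"turn": [0,0,0]},{"gripper": 1.0,"translation": [0.037,0.084,0.033],"turn": [0,0,0]},{"gripper": 1.0,"translation": [0.037,0.084,0.033],"turn": [0,0,0]}])

```text
time_s: 16.05
tool_pos: [0.4051, 0.0499, 0.1587]
tcp_rot: [[-0.996, 0.093, -0.002], [0.093, 0.996, -0.001], [0.002, -0.001, -1.0]]
ft_force: [0.4, 0.3, -5.0]
width: 0.046
finger_force: 30.0
```

apply_moves(commands=[{"gripper": 1.0,"translation": [0,0,0],"turn": [0,0,0]}])

```text
time_s: 16.15
tool_pos: [0.4059, 0.0491, 0.1594]
tcp_rot: [[-0.995, 0.095, -0.0], [0.095, 0.995, -0.0], [0.0, -0.0, -1.0]]
ft_force: [1.1, -0.2, -4.8]
width: 0.0456
finger_force: 30.0
```

Run:
```python
from h import *
go([.405,.0515,.156],np.radians(174.7))
shot('wrist','w5');shot('scene','s5')
im=cv2.imread('pics/w5.png');s=cv2.imread('pics/s5.png')
print(arm.read_state()['tool_pos'],arm.read_state()['ft_force'])
z=lambda im,x,y,w,h,W,Hh:cv2.resize(im[y:y+h,x:x+w],(W,Hh),interpolation=cv2.INTER_CUBIC)
cv2.imwrite('pics/c5.png',np.hstack([z(im,230,180,180,270,400,600),z(s,290,170,100,150,400,600)]))
for X in ([.4428,.0484,.17],[.405,.052,.17]): print(proj('w5',X),proj('s5',X))
```

```text
tr [0.0012, 0.0023, 0.0034] turn [-0.0003, -0.0004, -0.0025] | t 16.15 F [1.12, -0.15, -4.77] w 0.0456 tcp [0.4059, 0.0491, 0.1594]
[0.40637603 0.04885227 0.15961558] [ 0.44532764 -0.51156111 -3.39199007]
[326.41126003 397.65941817] [344.32826317 224.909881  ]
[326.66712101 320.35189997] [357.65703133 232.25833166]
```

View pics/c5.png

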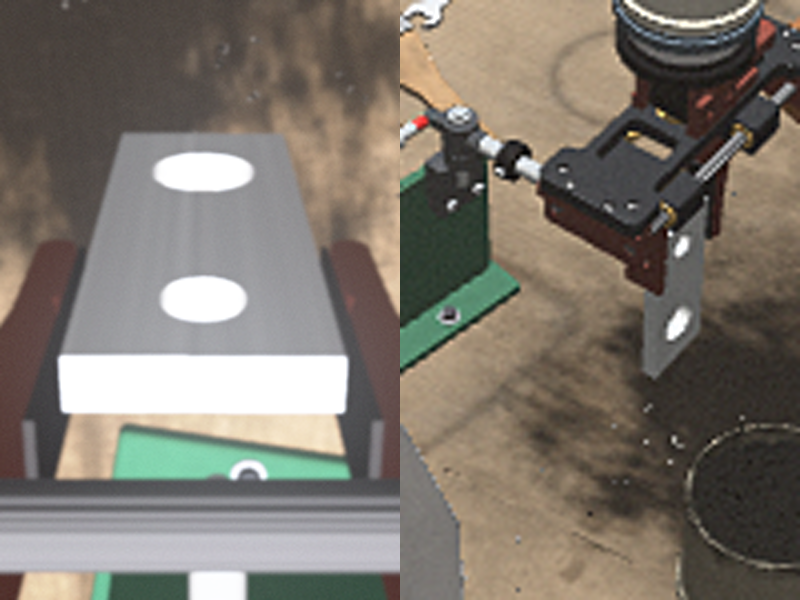

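The plate hangs square in the fingers; bore near-face centre at wrist (321.4,314.6), and the bar is seen behind the gripper at about (327.6,445).

Run:
```python
from h import *
s=arm.read_state();R,T=s['tcp_rot'],s['tool_pos']
def onplane(u,v,off=.005):
    p,d=ray('w5',u,v);n=R[:,0];k=n@(T+off*n-p)/(n@d);return R.T@(p+k*d-T)
f=lambda a,b:(230+a*.45,180+b*.45)
print('bore(tool)',onplane(*f(203,299)).round(4),'low hole',onplane(*f(203,172)).round(4))
print('top near edge',onplane(*f(60,355)).round(4),onplane(*f(345,355)).round(4),'far',onplane(*f(62,412),-.005).round(4),onplane(*f(348,412),-.005).round(4))
t=np.array([.4428,.0484]);a=np.radians(174.7);x=np.r_[np.cos(a),np.sin(a)]
for k in(.03,.05): print(k,proj('w5',[*(t-k*x),.17]))
```

```text
bore(tool) [ 0.005   0.0008 -0.0117] low hole [0.005  0.0009 0.0582]
top near edge [ 0.005  -0.0225 -0.0312] [ 0.005   0.0239 -0.0312] far [-0.005  -0.0224 -0.0322] [-0.005   0.0247 -0.0323]
0.03 [326.38980088 452.12687131]
0.05 [326.37659867 485.63661383]
```

Run:
```python
from h import *
s=arm.read_state();R,T=s['tcp_rot'],s['tool_pos']
for o in [[('w5',321.4,314.6),('s5',360.75,231)],[('w5',321.4,180+172*.45),('s5',290+(678-400)*.25,170+323*.25)]]:
    x,e=tri(*o);print(x,e,R.T@(x-T))
for b in(-.0117,-.0148): print(b,proj('s5',T+R@[.005,0.0008,b]))
go([.4129,.0505,.157],np.radians(174.7))
```

```text
[0.39822294 0.05046905 0.17710985] [np.float64(0.0002420815395653791), np.float64(0.00024208153956544652)] [ 0.00825825  0.0008271  -0.0175001 ]
[0.39879183 0.0503927  0.10699879] [np.float64(0.0007386711544314565), np.float64(0.000738671154431513)] [0.00773384 0.00080881 0.05261135]
-0.0117 [359.417172   231.96591185]
-0.0148 [359.47268809 231.06364755]
tr [-0.0063, 0.0023, 0.0026] turn [-0.0, 0.0007, -0.0035] | t 16.25 F [0.45, -0.51, -3.39] w 0.046 tcp [0.4064, 0.0489, 0.1596]
```

apply_moves(commands=[{"gripper": 1.0,"translation": [0,0.002,0.004],"turn": [0,0,0]},{"gripper": 1.0,"translation": [0,0.002,0.004],"turn": [0,0,0]},{"gripper": 1.0,"translation": [0,0.002,0.004],"turn": [0,0,0]}])

```text
time_s: 16.55
tool_pos: [0.4062, 0.0514, 0.1551]
tcp_rot: [[-0.995, 0.095, -0.0], [0.095, 0.995, -0.0], [0.0, -0.0, -1.0]]
ft_force: [-0.4, 0.8, -4.9]
width: 0.0463
finger_force: 30.0
```

apply_moves(commands=[{"gripper": 1.0,"translation": [-0.01,0,0],"turn": [0,0,0]},{"gripper": 1.0,"translation": [-0.02,0,0],"turn": [0,0,0]},{"gripper": 1.0,"translation": [-0.028,0,0],"turn": [0,0,0]},{"gripper": 1.0,"translation": [-0.034,0,0],"turn": [0,0,0]},{"gripper": 1.0,"translation": [-0.038,0,0],"turn": [0,0,0]}])

```text
time_s: 17.05
tool_pos: [0.4449, 0.048, 0.155]
tcp_rot: [[-0.995, 0.095, 0.0], [0.095, 0.995, 0.0], [-0.0, 0.0, -1.0]]
ft_force: [0.3, 0.5, -4.5]
width: 0.046
finger_force: 30.0
```

apply_moves(commands=[{"gripper": 1.0,"translation": [-0.003,0,0],"turn": [0,0,0]},{"gripper": 1.0,"translation": [-0.006,0,0],"turn": [0,0,0]},{"gripper": 1.0,"translation": [-0.006,0,0],"turn": [0,0,0]}])

```text
time_s: 17.35
tool_pos: [0.4503, 0.0474, 0.1551]
tcp_rot: [[-0.996, 0.095, 0.0], [0.095, 0.996, -0.0], [-0.0, 0.0, -1.0]]
ft_force: [-0.2, -0.1, -4.5]
width: 0.0458
finger_force: 30.0
```

apply_moves(commands=[{"gripper": 1.0,"translation": [-0.003,0,0],"turn": [0,0,0]},{"gripper": 1.0,"translation": [-0.006,0,0],"turn": [0,0,0]},{"gripper": 1.0,"translation": [-0.008,0,0],"turn": [0,0,0]},{"gripper": 1.0,"translation": [-0.008,0,0],"turn": [0,0,0]}])

```text
time_s: 17.75
tool_pos: [0.4584, 0.0467, 0.1551]
tcp_rot: [[-0.996, 0.095, 0.0], [0.095, 0.996, 0.0], [-0.0, 0.0, -1.0]]
ft_force: [0.5, 0.1, -3.8]
width: 0.0458
finger_force: 30.0
```

Run:
```python
from h import *
shot('wrist','w6');shot('scene','s6')
im=cv2.imread('pics/w6.png');s=cv2.imread('pics/s6.png')
st=arm.read_state();print(st['tool_pos'],st['ft_force'],st['moment'])
z=lambda im,x,y,w,h,W,Hh:cv2.resize(im[y:y+h,x:x+w],(W,Hh),interpolation=cv2.INTER_CUBIC)
cv2.imwrite('pics/c6.png',np.hstack([z(im,260,270,120,120,600,600)]))
```

```text
[0.45795138 0.0466707  0.15504078] [-0.07807327 -0.03669241 -4.60216353] [ 0.03361513 -0.1102519  -0.03962045]
```

View pics/c6.png

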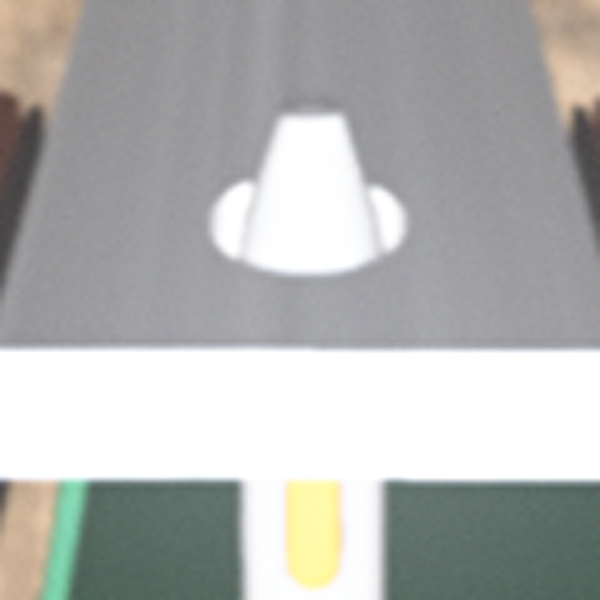

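The tip protrudes centred through the small upper hole (crop 312 vs hole centre 309). Next: over the clip.

apply_moves(commands=[{"gripper": 1.0,"translation": [-0.003,0,-0.0005],"turn": [0,0,0]},{"gripper": 1.0,"translation": [-0.006,0,-0.0005],"turn": [0,0,0]},{"gripper": 1.0,"translation": [-0.009,0,-0.0005],"turn": [0,0,0]},{"gripper": 1.0,"translation": [-0.012,0,-0.0005],"turn": [0,0,0]}])

```text
time_s: 18.25
tool_pos: [0.4702, 0.0455, 0.1556]
tcp_rot: [[-0.996, 0.095, -0.0], [0.095, 0.996, 0.0], [0.0, 0.0, -1.0]]
ft_force: [-1.9, 1.0, -3.1]
width: 0.046
finger_force: 30.0
```

apply_moves(commands=[{"gripper": 1.0,"translation": [-0.003,0,0],"turn": [0,0,0]},{"gripper": 1.0,"translation": [-0.006,0,0],"turn": [0,0,0]},{"gripper": 1.0,"translation": [-0.009,0,0],"turn": [0,0,0]},{"gripper": 1.0,"translation": [-0.012,0,0],"turn": [0,0,0]}])

```text
time_s: 18.65
tool_pos: [0.4823, 0.0444, 0.1557]
tcp_rot: [[-0.996, 0.095, 0.0], [0.095, 0.996, 0.0], [-0.0, 0.0, -1.0]]
ft_force: [-1.5, -0.1, -1.8]
width: 0.0457
finger_force: 30.0
```

apply_moves(commands=[{"gripper": 1.0,"translation": [-0.003,0,0],"turn": [0,0,0]},{"gripper": 1.0,"translation": [-0.006,0,0],"turn": [0,0,0]},{"gripper": 1.0,"translation": [-0.009,0,0],"turn": [0,0,0]},{"gripper": 1.0,"translation": [-0.012,0,0],"turn": [0,0,0]}])

```text
time_s: 19.05
tool_pos: [0.4941, 0.0433, 0.1555]
tcp_rot: [[-0.996, 0.095, -0.0], [0.095, 0.996, -0.0], [0.0, -0.0, -1.0]]
ft_force: [0.2, -0.9, -4.5]
width: 0.0454
finger_force: 30.0
```

apply_moves(commands=[{"gripper": 1.0,"translation": [-0.002,0,0],"turn": [0,0,0]},{"gripper": 1.0,"translation": [-0.004,0,0],"turn": [0,0,0]},{"gripper": 1.0,"translation": [-0.006,0,0],"turn": [0,0,0]},{"gripper": 1.0,"translation": [-0.006,0,0],"turn": [0,0,0]}])

```text
time_s: 19.45
tool_pos: [0.5001, 0.0427, 0.1556]
tcp_rot: [[-0.996, 0.095, 0.0], [0.095, 0.996, 0.0], [-0.0, 0.0, -1.0]]
ft_force: [-0.6, 0.1, -4.2]
width: 0.0456
finger_force: 30.0
```

apply_moves(commands=[{"gripper": 1.0,"translation": [-0.002,0,0],"turn": [0,0,0]},{"gripper": 1.0,"translation": [-0.004,0,0],"turn": [0,0,0]},{"gripper": 1.0,"translation": [-0.005,0,0],"turn": [0,0,0]},{"gripper": 1.0,"translation": [-0.005,0,0],"turn": [0,0,0]}])

```text
time_s: 19.85
tool_pos: [0.505, 0.0422, 0.1556]
tcp_rot: [[-0.996, 0.095, 0.0], [0.095, 0.996, 0.0], [-0.0, 0.0, -1.0]]
ft_force: [-1.0, -0.1, -3.9]
width: 0.0457
finger_force: 30.0
```

apply_moves(commands=[{"gripper": 1.0,"translation": [-0.001,0,0],"turn": [0,0,0]},{"gripper": 1.0,"translation": [-0.002,0,0],"turn": [0,0,0]},{"gripper": 1.0,"translation": [-0.003,0,0],"turn": [0,0,0]},{"gripper": 1.0,"translation": [-0.003,0,0],"turn": [0,0,0]}])

```text
time_s: 20.25
tool_pos: [0.508, 0.042, 0.1556]
tcp_rot: [[-0.996, 0.095, 0.0], [0.095, 0.996, -0.0], [-0.0, 0.0, -1.0]]
ft_force: [-0.4, -0.6, -4.7]
width: 0.0459
finger_force: 30.0
```

apply_moves(commands=[{"gripper": 1.0,"translation": [-0.001,0,0],"turn": [0,0,0]},{"gripper": 1.0,"translation": [-0.002,0,0],"turn": [0,0,0]},{"gripper": 1.0,"translation": [-0.002,0,0],"turn": [0,0,0]}])

```text
time_s: 20.55
tool_pos: [0.5099, 0.0418, 0.1556]
tcp_rot: [[-0.996, 0.095, 0.0], [0.095, 0.996, 0.0], [-0.0, 0.0, -1.0]]
ft_force: [0.4, -0.1, -3.6]
width: 0.0457
finger_force: 30.0
```

apply_moves(commands=[{"gripper": 1.0,"translation": [-0.001,0,0],"turn": [0,0,0]},{"gripper": 1.0,"translation": [-0.0015,0,0],"turn": [0,0,0]},{"gripper": 1.0,"translation": [-0.0015,0,0],"turn": [0,0,0]}])

```text
time_s: 20.85
tool_pos: [0.5114, 0.0416, 0.1556]
tcp_rot: [[-0.996, 0.095, 0.0], [0.095, 0.996, 0.0], [-0.0, 0.0, -1.0]]
ft_force: [-0.9, -0.2, -3.4]
width: 0.0459
finger_force: 30.0
```

apply_moves(commands=[{"gripper": 1.0,"translation": [-0.001,0,0],"turn": [0,0,0]},{"gripper": 1.0,"translation": [-0.0015,0,0],"turn": [0,0,0]},{"gripper": 1.0,"translation": [-0.0015,0,0],"turn": [0,0,0]}])

```text
time_s: 21.15
tool_pos: [0.5116, 0.0416, 0.1553]
tcp_rot: [[-0.996, 0.095, -0.003], [0.095, 0.996, 0.0], [0.003, -0.0, -1.0]]
ft_force: [-5.6, 1.8, -2.5]
width: 0.046
finger_force: 30.0
```

apply_moves(commands=[{"gripper": 1.0,"translation": [0.0005,0,0.0007],"turn": [0,0,0]},{"gripper": 1.0,"translation": [0.0005,0,0.0014],"turn": [0,0,0]},{"gripper": 1.0,"translation": [0.0005,0,0.0014],"turn": [0,0,0]}])

```text
time_s: 21.45
tool_pos: [0.5116, 0.0416, 0.1539]
tcp_rot: [[-0.996, 0.095, -0.001], [0.095, 0.996, 0.0], [0.001, -0.0, -1.0]]
ft_force: [-4.9, 1.3, -2.9]
width: 0.0459
finger_force: 30.0
```

apply_moves(commands=[{"gripper": 1.0,"translation": [0,0,0.0007],"turn": [0,0,0]},{"gripper": 1.0,"translation": [0,0,0.001],"turn": [0,0,0]},{"gripper": 1.0,"translation": [0,0,0.001],"turn": [0,0,0]}])

```text
time_s: 21.75
tool_pos: [0.5116, 0.0416, 0.1533]
tcp_rot: [[-0.996, 0.095, -0.001], [0.095, 0.996, 0.0], [0.001, -0.0, -1.0]]
ft_force: [-6.4, 1.2, 2.0]
width: 0.0461
finger_force: 30.0
```

apply_moves(commands=[{"gripper": 1.0,"translation": [0,0,-0.0005],"turn": [0,0,0]},{"gripper": 1.0,"translation": [0,0,-0.0005],"turn": [0,0,0]},{"gripper": 0.42,"translation": [0,0,-0.0005],"turn": [0,0,0]},{"gripper": 0.35,"translation": [0,0,-0.0005],"turn": [0,0,0]},{"gripper": 0.25,"translation": [0,0,-0.0005],"turn": [0,0,0]}], force=5)

```text
time_s: 22.25
tool_pos: [0.5136, 0.0415, 0.1543]
tcp_rot: [[-0.995, 0.095, 0.003], [0.095, 0.996, 0.0], [-0.003, 0.0, -1.0]]
ft_force: [-0.9, -0.6, -0.0]
width: 0.0618
finger_force: 0.0
```

apply_moves(commands=[{"gripper": 0.1,"translation": [0,0,0],"turn": [0,0,0]},{"gripper": 0.1,"translation": [0,0,0],"turn": [0,0,0]},{"gripper": 0.1,"translation": [0,0,0],"turn": [0,0,0]}])

```text
time_s: 22.55
tool_pos: [0.5125, 0.0415, 0.1538]
tcp_rot: [[-0.996, 0.095, 0.0], [0.095, 0.996, 0.0], [-0.0, 0.0, -1.0]]
ft_force: [-0.5, -0.1, 0.4]
width: 0.0787
finger_force: 0.0
```

apply_moves(commands=[{"gripper": 0.1,"translation": [0,0,-0.02],"turn": [0,0,0]},{"gripper": 0.1,"translation": [0,0,-0.06],"turn": [0,0,0]},{"gripper": 0.1,"translation": [0,0,-0.1],"turn": [0,0,0]},{"gripper": 0.1,"translation": [0.08,0,-0.13],"turn": [0,0,0]},{"gripper": 0.1,"translation": [0.08,0,-0.13],"turn": [0,0,0]}])

```text
time_s: 23.05
tool_pos: [0.4317, 0.0492, 0.2851]
tcp_rot: [[-0.995, 0.095, 0.002], [0.095, 0.995, 0.0], [-0.002, 0.0, -1.0]]
ft_force: [0.5, 0.1, 0.0]
width: 0.0792
finger_force: 0.0
```

apply_moves(commands=[{"gripper": 0.1,"translation": [0.05,0,0],"turn": [0,0,0]},{"gripper": 0.1,"translation": [0.05,0,0],"turn": [0,0,0]},{"gripper": 0.1,"translation": [0.05,0,0],"turn": [0,0,0]}])

```text
time_s: 23.35
tool_pos: [0.3826, 0.054, 0.2842]
tcp_rot: [[-0.996, 0.094, 0.002], [0.094, 0.996, 0.0], [-0.002, 0.0, -1.0]]
ft_force: [-0.2, -0.7, -0.7]
width: 0.079
finger_force: 0.0
```

Run:
```python
from h import *
shot('wrist','w7');shot('top','t7');shot('scene','s7')
print(arm.read_state()['tool_pos'],arm.read_state()['ft_force'])
im=cv2.imread('pics/w7.png');t=cv2.imread('pics/t7.png');s=cv2.imread('pics/s7.png')
z=lambda im,x,y,w,h,W,Hh:cv2.resize(im[y:y+h,x:x+w],(W,Hh),interpolation=cv2.INTER_CUBIC)
cv2.imwrite('pics/c7.png',np.hstack([z(im,230,220,160,240,400,600),np.vstack([z(t,265,185,80,60,400,300),z(s,260,170,112,84,400,300)])]))
```

```text
[0.38408863 0.05383646 0.28388044] [ 0.13448328 -0.35778753  0.44962839]
```

View pics/c7.png

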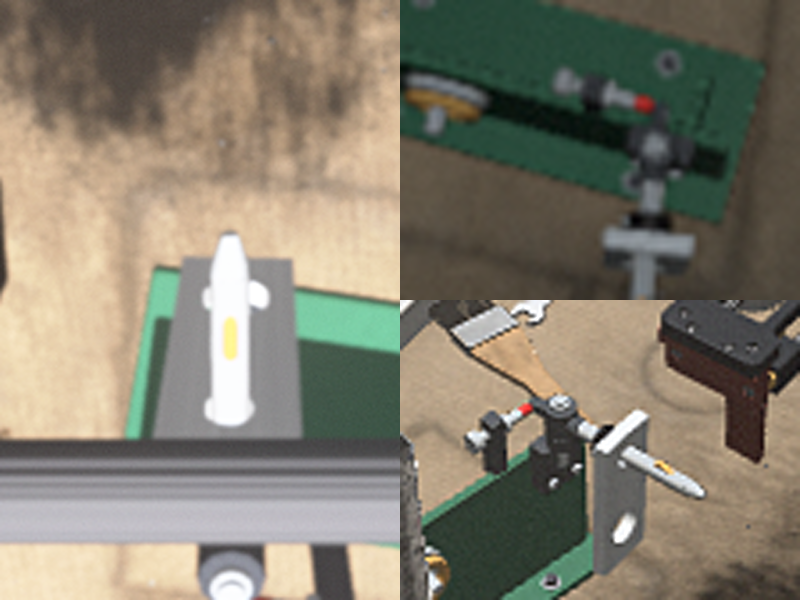

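Plate hangs on the arm by the small hole, with the heel still on the red pad (top crop 650,108). A numeric check of the plate's position against the collar follows: the hole's upper rim on the near face is at wrist (321.6,390).

Run:
```python
from h import *
t=atz('w7',230+229*.4,220+234*.4,.17);r=atz('w7',321.6,390,.176);print(t,r,'near face r',.12-np.hypot(*(t-r)[:2]))
# plate top edge in scene & top: top near corners
f=lambda u,v:('s7',260+(u-400)*.28,170+(v-300)*.28)
for n,q in dict(a=(600,450),b=(640,412),low1=(602,575)).items(): print(n,f(*q),atz(*f(*q),.188 if n!='low1' else .068))
for u,v in((605,232),(693,238),(605,253),(693,258)): print(atz('t7',265+(u-400)*.2,185+v*.2,.188))
```

```text
[0.44277536 0.04921562 0.17      ] [0.50587012 0.04319231 0.176     ] near face r 0.05661838592834105
a ('s7', 316.0, 212.0) [0.51176023 0.06250757 0.188     ]
b ('s7', 327.2, 201.36) [0.507986   0.01893944 0.188     ]
low1 ('s7', 316.56, 247.0) [0.5092536  0.06660429 0.068     ]
[0.51276813 0.06166992 0.188     ]
[0.50996448 0.01582413 0.188     ]
[0.50177342 0.06155541 0.188     ]
[0.49950007 0.01575026 0.188     ]
```

Run:
```python
from h import *
s=arm.read_state();print(s['time_s'],s['ft_force']);print(arm.close_job())
```

```text
23.5 [ 0.13448328 -0.35778753  0.44962839]
the job is handed in; nothing more can be done
None
```

I swung the arm out to its rubber stop and hung the clamp plate on it by its small upper hole, over the clip and against the black collar. I then released it and handed the job in at 23.5 s; no verdict came back, but my last camera check showed all of this in place.

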